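Put the enamelled vase in the dust case

ROBOT

A 6-joint arm with a two-finger parallel gripper is mounted at the origin on the work surface. World frame = base frame: x ahead of the robot, y to its left, z up, the work surface at z = 0. Lengths are in m, angles in rad, forces in N, time in s.
With the tool pointing down it reaches from about 0.35 to 0.975 m from the base axis. Payload 17.4 kg.
Tool frame: the origin (TCP) lies on the centre line of the jaws, within the pads' length; the fingertips stand manip.tcp_to_tips ahead of it and the grasp point (between the pads) lies 8 mm behind it (manip.tcp_to_tips is the distance from the TCP to the fingertips, in m); z points along the fingers, x is the direction in which the jaws open and shut, and the axes are right-handed (so a half turn about z gives the same grasp; the last joint's range is limited). The gripper opens to 85 mm and grips with 20 to 120 N. Pads are 22 mm wide; open, the fingers measure 114 mm over their backs; the gripper's body (76 mm by 85 mm) begins 54 mm behind the grasp point. The pads swing forward as they close: fully open they stand 13 mm farther back than shut.
Start: joints at [1.063, 0.116, 1.442, -0, 1.584, -0.038], TCP at [0.306, 0.602, 0.242] pointing down, gripper open.
Joint ranges: [-2.83, 2.83], [-0.83, 2.19], [0.07, 2.5], [-1.14, 4.28], [0.01, 3], [-2.97, 2.97]. Speed limits (rad/s): [1.89, 1.89, 2.22, 3.14, 3.14, 3.14].

INTERFACE

Orientations are given as a unit quaternion [x, y, z, w].
In Python, from workcell import manip gives the robot as it stands.
- The arm moves only by the shell command python3 -m creep 'ROWS' [OPENING] [FORCE]. ROWS is JSON, a list of rows, each a list of 6 numbers: the shift along the tool's x, y, z in cm, then the turn, a rotation vector about the tool's x, y, z in degrees. A call has 1 to 12 rows; each row shifts and turns the commanded pose from where the row before left it, along the tool's axes as they then stand; what a row does not reach is not made up. A row lasts 1/12 s, in which the tool goes at most 41.7 mm and 7.16 degrees, less where a joint would pass 70% of its speed; a pose out of reach is approached as far as the arm can. A call with a gripper value outside its range is refused whole. OPENING is the opening in per cent of the stroke, from 0 (shut) to 100 (fully open), set as the call begins (- or left out, the last holds). The fingers move at their own pace and stop on an object; FORCE is the grip in N (left out, the last holds). Time passes only in rows, so rows that do not move let the fingers close. It gives the time, the measured TCP pose, the force and the opening at its end, in the units of the state.
- manip.observe(): the state, without advancing time (a new reading comes with each control period).
- manip.grab_frame(name): name is "scene" or "top"; returns a dict with "pixels" (400x640x3 uint8, red, green, blue), "depth" (400x640 float32, m along the optical axis (not along the pixel's ray), 0 where there is no reading), "camera_matrix" (3x3 intrinsics, pixels), "eye" and "orientation" of the camera in the world. Camera axes: x right, y down, z forward; pixel columns grow to the right and rows downward; lengths in m; the calibration is good to about 2 mm. A picture is of the moment at which its call begins.
- manip.finish_job(): hands the job in, once; it reports no verdict.
The state is a dict: "t": time; "joint_positions": joint angles; "joint_vel": joint speeds; "tau": joint torques, N m; "eef_pos": TCP position; "tool_rot": TCP orientation; "wrist_force": force on the tool from outside, world axes, zero at the start; "wrist_torque": the same for the moment, N m; "finger_gap": finger opening in m.
Only numpy, scipy, OpenCV 4.12 (cv2) and the standard library are available. Lean on these libraries where they do the work, as an engineer would, in place of code of your own. Each camera call takes 0.05 s, during which the arm holds its last target. There are 200 camera calls.

TASK

Slide the clear roof door of the dust case open and stand the turquoise enamelled vase upright on the round cork pad inside, its foot wholly on the pad: set it down gently, do not let it drop or tip it over. Then slide the door fully shut again. Leave everything else on the bench and in the case where it is.

Things in the scene. Friction and masses are not known exactly. Their poses are not given: they have to be found in the camera images.
- case: Clear-walled dust case fixed to the bench, 360 long (its x, away from the robot at yaw 0) by 220 wide (y), walls 6 thick. Origin: centre of its underside. Rails along its long sides: tops 152 above the bench. Base board 8 thick. The near half of its roof is the opening, x -173 to -5, y -101 to +101; the far half has a fixed clear roof, top at 138.
- door (a joint): Roof door position in m: 0 = fully shut over the opening, 0.165 = fully open, slid along the case's +x over the fixed roof. Starts shut or a little ajar, stays where left; sliding takes about 2 N. A clear sheet 176 (x) by 200 (y) by 5 thick with an orange border, underside 143.5 and top 148.5 above the bench.
- door_handle (a point): Top centre of the door's black upright handle fin, 188.5 above the bench; moves with the door. The fin stands at the middle of the door: 12 thick along the case's x, 60 wide along the case's y, 40 tall. Axes as the case's.
- pad (a point): Centre of the top face of the round cork pad (90 across, 4 thick) on the case's base board, under the opening; 12 above the bench. Axes as the case's; fixed to the case at its x -92, y 0.
- vase: The turquoise enamelled vase with coloured flowers and brass foot and lip, 120 tall, about 0.25 kg, loose on the bench, round about its z. Origin: centre of its underside. Foot 48 across, belly 66 across at height 40, straight neck 24 across from height 73 to 110, lip 33 across at the top.
- copper_vase: A bare copper vase of the same shape and size as the turquoise one, loose on the bench, not to be moved. Origin: centre of its underside.
- jar: A cobalt-blue lidded jar, 64 across, 84 tall, standing in the far half of the case under the fixed roof, not to be moved. Origin: centre of its underside.
- steel_bowl: Steel bowl, 110 across, 50 tall, loose on the bench. Origin: centre of its underside.
- white_bowl: White bowl, 100 across, 45 tall, loose on the bench. Origin: centre of its underside.
- yellow_bowl: Pale yellow bowl, 90 across, 45 tall, loose on the bench. Origin: centre of its underside.
- brush: Brush, 190 long, lying on the bench along its x. Origin: centre of its underside.
- sprayer: Green bottle, 70 across, 160 tall, loose on the bench. Origin: centre of its underside.

How it is judged:
On the way, in this order (a step that is already met when the one before it is completed fails the run):
1. the roof door has been slid open by at least 110 mm (value of joint door above 0.11 m), for 0.2 s.
2. the turquoise vase stands released and at rest upright on the cork pad (horizontal distance between vase and pad below 0.025 m and z of vase in the frame of pad between -0.004 and 0.005 m and angle between vase's own z axis and vertical below 0.1 rad and linear speed of vase below 0.02 m/s and contact force between vase and the fingers below 0.1 N), for 0.2 s.
At the end, for the whole second after the job is handed in: The turquoise vase stands released, at rest and upright (within 0.1 rad) on the cork pad, its axis within 25 mm of the pad's centre, and the roof door is shut to within 5 mm (all of step 2 and value of joint door below 0.005 m); the robot touches nothing.
It fails at once if the vase is tipped by more than 0.6 rad (angle between vase's own z axis and vertical above 0.6 rad).
It fails at once if the vase falls freely: faster than 0.5 m/s (a drop of over about 13 mm) with the fingers off it (linear speed of vase above 0.5 m/s and contact force between vase and the fingers below 0.1 N).
It fails at once if another thing on the bench or in the case is shifted by more than 30 mm (distance of any of copper_vase, jar, steel_bowl, white_bowl, yellow_bowl, brush, sprayer from where it was at the start of the episode above 0.03 m).
It fails at once if a standing bystander is tipped by more than 0.5 rad (angle between any of copper_vase, jar, steel_bowl, white_bowl, yellow_bowl, sprayer's own z axis and vertical above 0.5 rad).
It also fails if it takes over 66 s, if anything falls off the work surface, if the arm or the gripper's body presses on something with over 40 N, if the wrist force passes 120 N, or if a joint passes its speed limit or range.

## Working session

There is one attempt and no reset: what is moved stays moved. The work goes in short steps, Python scripts to look and compute and a shell command to move; the robot and the scene stay as the last step left them, time stands still between calls to the robot, and variables do not carry over. Pictures are saved under pics/ and viewed, about 8 in all and at most 12, crops included, and the job is handed in when it is done.

```bash
mkdir -p pics
cat > h.py <<'E'
import numpy as np, cv2
from scipy.spatial.transform import Rotation as R
from workcell import manip
def grab(n):
    f=manip.grab_frame(n); o=np.array(f["orientation"],float)
    f["R"]=R.from_quat(o).as_matrix() if o.size==4 else o.reshape(3,3)
    f["eye"]=np.array(f["eye"]); f["K"]=np.array(f["camera_matrix"]); return f
def cloud(f):
    v,u=np.indices(f["depth"].shape); d=f["depth"]
    p=np.stack([(u-f["K"][0,2])/f["K"][0,0]*d,(v-f["K"][1,2])/f["K"][1,1]*d,d],-1)
    return p@f["R"].T+f["eye"]
def ray(f,u,v,z):
    d=f["R"]@np.linalg.inv(f["K"])@[u,v,1]; return f["eye"]+d*(z-f["eye"][2])/d[2]
def proj(f,p):
    q=f["K"]@(f["R"].T@(np.asarray(p)-f["eye"])); return q[:2]/q[2]
def save(f,n): cv2.imwrite("pics/"+n,f["pixels"][:,:,::-1])
E
python3 - <<'E'
from h import *
for n in("scene","top"):
    f=grab(n); save(f,n+"0.png"); np.savez(n+"0",**{k:f[k] for k in("pixels","depth","R","eye","K")})
    print(n,f["eye"],f["R"].round(3).tolist(),f["K"][0])
s=manip.observe();print(s,manip.tcp_to_tips)
E
```

```text
scene [1.15634887 0.31723064 1.20996049] [[-0.426, 0.742, -0.517], [0.904, 0.352, -0.24], [0.004, -0.57, -0.822]] [402.79550778   0.         320.93578841]
top [ 0.28296655 -0.00449626  1.4006425 ] [[0.015, -0.982, 0.189], [-1.0, -0.014, 0.005], [-0.002, -0.189, -0.982]] [440.56537443   0.         312.2380829 ]
{'t': 0.1, 'joint_positions': array([ 1.06317135e+00,  1.16466842e-01,  1.44218677e+00, -2.14995564e-05,
        1.58400926e+00, -3.78118408e-02]), 'joint_vel': array([ 5.37944766e-04, -1.38222816e-03, -1.13681254e-04,  6.49822060e-05,
        5.80134045e-04, -2.13459102e-04]), 'tau': array([ 2.04100324e-03, -7.33670068e+01, -6.33785391e+01,  3.17819081e-05,
        5.35510539e-03,  2.42826286e-05]), 'eef_pos': array([0.3055308 , 0.60171975, 0.24162382]), 'tool_rot': array([ 8.52267418e-01,  5.23106071e-01, -4.61038759e-04,  2.71845268e-04]), 'wrist_force': array([-0.63012685, -0.09336641, -0.58521763]), 'wrist_torque': array([ 0.00737804, -0.00079184,  0.00530205]), 'finger_gap': 0.08531097762846691} 0.011
```

View pics/scene0.png

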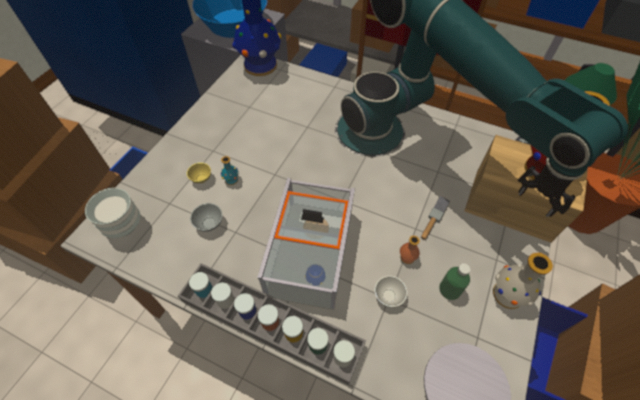

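View pics/top0.png

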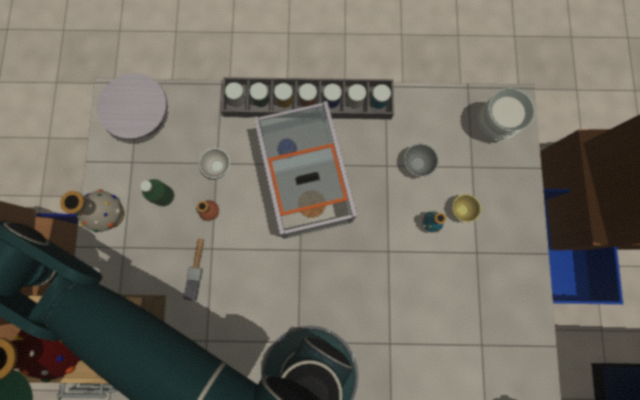

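The scene view shows the turquoise vase at (230,172) beside the yellow bowl, with the case at (308,240). In the top view the vase is at (432,221), the yellow bowl at (466,208), the steel bowl at (420,161), the handle at (307,178) and the pad at (312,205). Next I'll measure these.

```bash
cat > m.py <<'E'
from h import *
import sys
def meas(f,name):
    P=cloud(f); px=f["pixels"]; hsv=cv2.cvtColor(px,cv2.COLOR_RGB2HSV); H,S,V=[hsv[...,i].astype(int) for i in range(3)]
    X,Y,Z=P[...,0],P[...,1],P[...,2]
    # door: orange border
    reg=(X>0.3)&(X<0.95)&(abs(Y)<0.2)
    m=((H<14)&(S>150)&(V>140)&reg).astype(np.uint8)
    n,l,st,c=cv2.connectedComponentsWithStats(m); k=1+st[1:,4].argmax(); v,u=np.where(l==k)
    pts=np.array([ray(f,a,b,.1485)[:2] for a,b in zip(u,v)],np.float32)
    print(name,"orange n",len(u),"Z",np.median(Z[l==k]).round(4),"rect",cv2.minAreaRect(pts)); print(" box",cv2.boxPoints(cv2.minAreaRect(pts)).round(4).tolist())
    # handle dark
    m=((V<60)&reg&(Z>.1)).astype(np.uint8); n,l,st,c=cv2.connectedComponentsWithStats(m)
    for k in range(1,n):
        if st[k,4]>30:
            v,u=np.where(l==k); q=P[l==k]; t=q[q[:,2]>.18]
            print(" dark",st[k],"ctr",c[k].round(1),"top pts",len(t),t.mean(0).round(4) if len(t) else "", "ray",ray(f,*c[k],.1885).round(4))
    # rails top
    m=(abs(Z-.152)<.006)&reg&(S<60)
    q=P[m][:,:2].astype(np.float32)
    if len(q)>10: r=cv2.minAreaRect(q); print(" rails n",len(q),r,cv2.boxPoints(r).round(3).tolist())
    # vase: teal
    m=((H>85)&(H<105)&(S>90)&(Y<-.15)&(Y>-.5)&(X>.3)&(X<.8)&(Z>.005)&(Z<.2)).astype(np.uint8)
    v,u=np.where(m>0); print(" teal n",len(u),"px",u.mean().round(1),v.mean().round(1),"pts",P[m>0].mean(0).round(4),"zmax",P[m>0][:,2].max().round(3))
    # clumps on bench near vase
    m=((Z>.008)&(Z<.3)&(Y<-.15)&(Y>-.55)&(X>.35)&(X<.8)).astype(np.uint8)
    n,l,st,c=cv2.connectedComponentsWithStats(m)
    for k in range(1,n):
        if st[k,4]>40:
            q=P[l==k]; print(" obj",st[k,4],"px",c[k].round(0),"min",q.min(0).round(3),"max",q.max(0).round(3))
            for z in((.03,.06),(.073,.105),(.112,.13)):
                t=q[(q[:,2]>z[0])&(q[:,2]<z[1])]
                if len(t): print("   z",z,len(t),t.mean(0).round(4),t.min(0).round(3),t.max(0).round(3))
if __name__=="__main__":
    for n in("scene","top"): meas(dict(np.load(n+"0.npz")),n)
E
python3 m.py
```

```text
scene orange n 566 Z 0.1502 rect ((0.5703366994857788, 0.013955198228359222), (0.17765949666500092, 0.19805371761322021), 14.28310489654541)
 box [[0.45980000495910645, 0.08799999952316284], [0.5087000131607056, -0.1039000004529953], [0.680899977684021, -0.060100000351667404], [0.6320000290870667, 0.13179999589920044]]
 dark [302 210  21  12 171] ctr [312.  215.8] top pts 58 [0.574  0.0163 0.1873] ray [0.5843 0.0219 0.1885]
 rails n 2842 ((0.60951828956604, 0.02266588807106018), (0.36391642689704895, 0.22669443488121033), 14.48262882232666) [[0.4050000011920929, 0.08699999749660492], [0.4620000123977661, -0.13300000131130219], [0.8140000104904175, -0.041999999433755875], [0.7570000290870667, 0.17800000309944153]]
 teal n 168 px 229.1 173.3 pts [ 0.4764 -0.3677  0.0574] zmax 0.105
 obj 345 px [228. 170.] min [ 0.372 -0.464  0.008] max [ 0.5   -0.346  0.127]
   z (0.03, 0.06) 113 [ 0.478  -0.3663  0.0502] [ 0.431 -0.41   0.032] [ 0.5   -0.346  0.06 ]
   z (0.073, 0.105) 45 [ 0.4712 -0.3732  0.0875] [ 0.455 -0.385  0.073] [ 0.482 -0.364  0.105]
   z (0.112, 0.13) 59 [ 0.4655 -0.3781  0.
[... 1911 characters left out ...]
713 px [422. 159.] min [ 0.61  -0.395  0.008] max [ 0.717 -0.287  0.057]
   z (0.03, 0.06) 303 [ 0.6742 -0.3527  0.0434] [ 0.61  -0.395  0.03 ] [ 0.717 -0.287  0.057]
 obj 505 px [468. 207.] min [ 0.469 -0.523  0.008] max [ 0.556 -0.436  0.052]
   z (0.03, 0.06) 212 [ 0.5166 -0.4887  0.04  ] [ 0.469 -0.523  0.03 ] [ 0.556 -0.436  0.052]
 obj 382 px [434. 221.] min [ 0.435 -0.409  0.01 ] max [ 0.5   -0.342  0.124]
   z (0.03, 0.06) 155 [ 0.4611 -0.3631  0.0504] [ 0.435 -0.409  0.036] [ 0.5   -0.342  0.06 ]
   z (0.073, 0.105) 19 [ 0.4625 -0.3676  0.0838] [ 0.452 -0.38   0.074] [ 0.475 -0.363  0.095]
   z (0.112, 0.13) 102 [ 0.4673 -0.3746  0.1191] [ 0.453 -0.391  0.112] [ 0.483 -0.359  0.124]
```

```bash
cat > go.py <<'E'
import sys
from h import *
s=manip.observe(); M=R.from_quat(s["tool_rot"]).as_matrix()
t=np.array([float(a) for a in sys.argv[1:4]])
print("t",round(s["t"],2),"pos",s["eef_pos"].round(4),"jaw yaw",np.degrees(np.arctan2(M[1,0],M[0,0])).round(2),"z",M[:,2].round(3),"to go cm",(100*M.T@(t-s["eef_pos"])).round(2),"F",s["wrist_force"].round(1),"gap",round(s["finger_gap"],4))
E
python3 -m creep '[[0,0,0,0,0,7],[0,0,0,0,0,7],[0,0,0,0,0,7],[0,0,0,0,0,7],[0,0,0,0,0,7],[0,0,0,0,0,7],[0,0,0,0,0,6.8],[0,0,0,0,0,0]]'; python3 go.py .5715 .0165 .245
```

```text
t: 0.77
eef_pos: [0.3056, 0.6018, 0.2419]
tool_rot: [0.993, 0.121, -0.0, 0.0]
wrist_force: [-0.1, -0.2, -0.6]
finger_gap: 0.0853
t 0.77 pos [0.3056 0.6018 0.2419] jaw yaw 13.93 z [-0.    -0.001 -1.   ] to go cm [11.72 63.21 -0.28] F [-0.1 -0.2 -0.6] gap 0.0853
```

```bash
python3 -m creep '[[0.7,3.7,0,0,0,0],[0.7,3.7,0,0,0,0],[0.7,3.7,0,0,0,0],[0.7,3.7,0,0,0,0],[0.7,3.7,0,0,0,0],[0.7,3.7,0,0,0,0],[0.7,3.7,0,0,0,0],[0.7,3.7,0,0,0,0],[0.7,3.7,0,0,0,0],[0.7,3.7,0,0,0,0]]'
python3 -m creep '[[0.7,3.7,0,0,0,0],[0.7,3.7,0,0,0,0],[0.7,3.7,0,0,0,0],[0.7,3.7,0,0,0,0],[0.7,3.7,0,0,0,0],[0.7,3.7,0,0,0,0],[0.5,3.7,0,0,0,0],[0,0,0,0,0,0],[0,0,0,0,0,0],[0,0,0,0,0,0]]'; python3 go.py .5715 .0165 .170
```

```text
t: 1.6
eef_pos: [0.465, 0.2588, 0.2423]
tool_rot: [0.992, 0.127, 0.0, -0.0]
wrist_force: [0.8, 0.2, -0.9]
finger_gap: 0.0852
t: 2.43
eef_pos: [0.574, 0.0214, 0.242]
tool_rot: [0.992, 0.125, -0.0, -0.0]
wrist_force: [-0.6, -0.8, -0.4]
finger_gap: 0.0854
t 2.43 pos [0.574  0.0214 0.242 ] jaw yaw 14.4 z [-0.001  0.    -1.   ] to go cm [-0.36  0.41  7.2 ] F [-0.6 -0.8 -0.4] gap 0.0854
```

```bash
python3 -m creep '[[-0.3,0.4,1.2,0,0,0],[0,0,2,0,0,0],[0,0,2,0,0,0],[0,0,1.5,0,0,0],[0,0,0.5,0,0,0],[0,0,0,0,0,0]]'; python3 -m creep '[[0,0,0,0,0,0],[0,0,0,0,0,0],[0,0,0,0,0,0],[0,0,0,0,0,0],[0,0,0,0,0,0],[0,0,0,0,0,0],[0,0,0,0,0,0],[0,0,0,0,0,0],[0,0,0,0,0,0],[0,0,0,0,0,0]]' 0 25; python3 go.py .5715 .0165 .170
```

```text
t: 2.93
eef_pos: [0.5713, 0.0173, 0.1686]
tool_rot: [0.992, 0.125, -0.001, -0.0]
wrist_force: [-0.6, 0.3, -0.5]
finger_gap: 0.0857
t: 3.77
eef_pos: [0.5723, 0.0165, 0.1707]
tool_rot: [0.992, 0.124, 0.0, 0.0]
wrist_force: [-2.1, 0.1, 4.7]
finger_gap: 0.0115
t 3.77 pos [0.5723 0.0165 0.1707] jaw yaw 14.28 z [ 0. -0. -1.] to go cm [-0.08 -0.02  0.07] F [-2.1  0.1  4.7] gap 0.0115
```

```bash
python3 -m creep '[[0.6,0,0,0,0,0],[1.2,0,0,0,0,0],[1.2,0,0,0,0,0],[1.2,0,0,0,0,0],[1.2,0,0,0,0,0],[1.2,0,0,0,0,0],[1.2,0,0,0,0,0],[1.2,0,0,0,0,0],[1.2,0,0,0,0,0],[0.7,0,0,0,0,0],[0.4,0,0,0,0,0],[0,0,0,0,0,0]]'; python3 go.py .5723 .0165 .17;  python3 -m creep '[[0,0,0,0,0,0],[0,0,0,0,0,0],[0,0,0,0,0,0],[0,0,0,0,0,0],[0,0,0,0,0,0]]' 100
python3 - <<'E'
from h import *
from m import meas
f=grab("top"); meas(f,"top")
f2=grab("scene"); meas(f2,"scene"); 
# cork mask
for n,f in(("top",f),("scene",f2)):
    hsv=cv2.cvtColor(f["pixels"],cv2.COLOR_RGB2HSV);P=cloud(f)
    m=((hsv[...,0]<20)&(hsv[...,1]>60)&(abs(P[...,2]-.012)<.012)&(abs(P[...,0]-.522)<.08)&(abs(P[...,1])<.08)).astype(np.uint8)
    c,_=cv2.findContours(m,0,1); c=max(c,key=cv2.contourArea); h=cv2.convexHull(c)[:,0]
    w=np.array([ray(f,a,b,.012)[:2] for a,b in h],np.float32); print(n,"pad",m.sum(),cv2.minEnclosingCircle(w),cv2.fitEllipse(w))
cv2.imwrite("pics/b.png",cv2.resize(np.hstack([f_["pixels"][120:300,180:420,::-1] for f_ in(grab("top"),f2)]),None,fx=1.6,fy=1.6))
E
```

```text
t: 4.77
eef_pos: [0.683, 0.0448, 0.1707]
tool_rot: [0.992, 0.124, 0.001, 0.0]
wrist_force: [1.9, 0.4, 6.6]
finger_gap: 0.0116
t 4.77 pos [0.683  0.0448 0.1707] jaw yaw 14.29 z [ 0.001  0.    -1.   ] to go cm [-1.142e+01  1.000e-02  5.000e-02] F [1.9 0.4 6.6] gap 0.0116
t: 5.18
eef_pos: [0.6816, 0.0444, 0.1701]
tool_rot: [0.992, 0.124, -0.0, -0.0]
wrist_force: [0.1, -0.3, -0.5]
finger_gap: 0.0714
top orange n 120 Z 0.1491 rect ((0.6878814101219177, -0.05016149580478668), (0.13926632702350616, 0.029927076771855354), 1.8790363073349)
 box [[0.6177999973297119, -0.03750000149011612], [0.6187999844551086, -0.0674000009894371], [0.7580000162124634, -0.06279999762773514], [0.7570000290870667, -0.03290000185370445]]
 dark [ 258   80   69  192 7937] ctr [291.6 189.5] top pts 7916 [0.4697 0.0419 0.5243] ray [0.5318 0.0595 0.1885]
 dark [259  92   4  24  52] ctr [260.3 103.8] top pts 52 [0.6666 0.1186 0.4761] ray [0.786  0.1568 0.1885]
 dark [324  92   5  24  55] ctr [326.1 104.3] top pts 55 [ 0.6677 -0.0279  0.4752] ray [ 0.787  -0.0352  0.1885]
 rails n 915 ((0.611933171749115, 0.026285052299
[... 3159 characters left out ...]
5424  0.0512] [ 0.756 -0.55   0.046] [ 0.8   -0.531  0.057]
   z (0.073, 0.105) 68 [ 0.7811 -0.5426  0.0878] [ 0.754 -0.55   0.073] [ 0.799 -0.531  0.099]
   z (0.112, 0.13) 43 [ 0.7827 -0.5424  0.1173] [ 0.758 -0.549  0.113] [ 0.799 -0.531  0.125]
 obj 621 px [205. 215.] min [ 0.586 -0.4    0.008] max [ 0.715 -0.291  0.056]
   z (0.03, 0.06) 316 [ 0.6535 -0.3566  0.0436] [ 0.608 -0.4    0.03 ] [ 0.715 -0.291  0.056]Traceback (most recent call last):
  File "<stdin>", line 10, in <module>
cv2.error: OpenCV(4.12.0) /io/opencv/modules/imgproc/src/shapedescr.cpp:361: error: (-201:Incorrect size of input array) There should be at least 5 points to fit the ellipse in function 'fitEllipseNoDirect'
```

```bash
python3 -m creep '[[0,0,-1.5,0,0,0],[0,0,-3,0,0,0],[0,0,-3,0,0,0],[0,0,0,0,0,0]]' 100; python3 go.py .4663 -.377 .245
```

```text
t: 5.62
eef_pos: [0.683, 0.0445, 0.2535]
tool_rot: [0.992, 0.124, 0.004, 0.0]
wrist_force: [0.7, -0.4, 1.3]
finger_gap: 0.0855
t 5.62 pos [0.683  0.0445 0.2535] jaw yaw 14.28 z [ 0.009  0.    -1.   ] to go cm [-31.41  35.5    0.66] F [ 0.7 -0.4  1.3] gap 0.0855
```

```bash
python3 -m creep '[[-1.5,1.7,0,0,0,0],[-2.3,2.6,0,0,0,0],[-2.3,2.6,0,0,0,0],[-2.3,2.6,0,0,0,0],[-2.3,2.6,0,0,0,0],[-2.3,2.6,0,0,0,0],[-2.3,2.6,0,0,0,0],[-2.3,2.6,0,0,0,0],[-2.3,2.6,0,0,0,0],[-2.3,2.6,0,0,0,0],[-2.3,2.6,0,0,0,0],[-2.3,2.6,0,0,0,0]]'; python3 -m creep '[[-2.3,2.6,0,0,0,0],[-2.3,2.6,0,0,0,0],[0,0,0,0,0,0],[0,0,0,0,0,0],[0,0,0,0,0,0]]'; python3 go.py .4663 -.377 .083
python3 - <<'E'
from h import *
f=grab("top");P=cloud(f);hsv=cv2.cvtColor(f["pixels"],cv2.COLOR_RGB2HSV)
px=proj(f,[.5224,.0017,.012]);print("pad pred",px, "hsv",hsv[int(px[1]),int(px[0])],"P",P[int(px[1]),int(px[0])])
m=((hsv[...,0]<22)&(hsv[...,1]>70)).astype(np.uint8); m[:,:270]=0;m[:,355:]=0;m[:185]=0;m[:,:][240:]=0
n,l,st,c=cv2.connectedComponentsWithStats(m);k=1+st[1:,4].argmax()
cs,_=cv2.findContours((l==k).astype(np.uint8),0,1);h=cv2.convexHull(max(cs,key=len))[:,0]
w=np.array([ray(f,a,b,.012)[:2] for a,b in h],np.float32);print("pad",st[k],cv2.minEnclosingCircle(w))
cv2.imwrite("pics/b.png",cv2.resize(np.hstack([g["pixels"][130:290,a:a+250,::-1] for g,a in((f,240),(grab("scene"),170))]),None,fx=1.6,fy=1.6))
E
```

```text
t: 6.62
eef_pos: [0.4958, -0.3167, 0.2467]
tool_rot: [0.992, 0.124, 0.001, 0.0]
wrist_force: [0.1, -0.0, -0.0]
finger_gap: 0.0855
t: 7.03
eef_pos: [0.4651, -0.3769, 0.2461]
tool_rot: [0.992, 0.124, 0.0, 0.0]
wrist_force: [-0.3, 0.5, -0.6]
finger_gap: 0.0854
t 7.03 pos [ 0.4651 -0.3769  0.2461] jaw yaw 14.25 z [ 0.001 -0.    -1.   ] to go cm [ 0.1   0.03 16.31] F [-0.3  0.5 -0.6] gap 0.0854
pad pred [312.2431527  203.80922652] hsv [ 15 131 132] P [0.52465106 0.00250681 0.01408637]
pad [298 190  28  28 604] ((0.5236057639122009, 0.005093768704682589), 0.044724445790052414)
```

View pics/b.png

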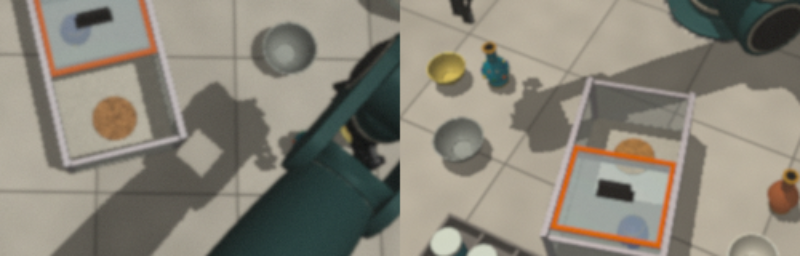

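The picture shows the door open, with the cork pad at crop (115,118) uncovered. The vase is untouched and the gripper is above it. The measured pad centre (0.5236, 0.0051, r 44.7 mm) agrees with the case-based prediction. Now I'll lower the gripper onto the neck.

```bash
python3 -m creep '[[0.1,0,1.5,0,0,0],[0,0,2,0,0,0],[0,0,2,0,0,0],[0,0,2,0,0,0],[0,0,2,0,0,0],[0,0,2,0,0,0],[0,0,2,0,0,0],[0,0,1.5,0,0,0],[0,0,0.8,0,0,0],[0,0,0.5,0,0,0],[0,0,0,0,0,0],[0,0,0,0,0,0]]';python3 go.py .4663 -.377 .083; python3 -m creep '[[0,0,0,0,0,0],[0,0,0,0,0,0],[0,0,0,0,0,0],[0,0,0,0,0,0],[0,0,0,0,0,0],[0,0,0,0,0,0],[0,0,0,0,0,0],[0,0,0,0,0,0],[0,0,0,0,0,0],[0,0,0,0,0,0]]' 10 30; python3 go.py .4663 -.377 .083
```

```text
t: 8.13
eef_pos: [0.4663, -0.3767, 0.0829]
tool_rot: [0.992, 0.125, 0.0, 0.0]
wrist_force: [0.1, -0.5, -0.2]
finger_gap: 0.0858
t 8.13 pos [ 0.4663 -0.3767  0.0829] jaw yaw 14.3 z [ 0. -0. -1.] to go cm [-0.01  0.03 -0.01] F [ 0.1 -0.5 -0.2] gap 0.0858
t: 8.97
eef_pos: [0.4661, -0.3769, 0.0827]
tool_rot: [0.992, 0.124, 0.0, 0.0]
wrist_force: [-0.1, 0.5, 6.6]
finger_gap: 0.027
t 8.97 pos [ 0.4661 -0.3769  0.0827] jaw yaw 14.28 z [ 0. -0. -1.] to go cm [ 0.01  0.01 -0.03] F [-0.1  0.5  6.6] gap 0.027
```

```bash
python3 -m creep '[[0,0,0,0,0,0],[0,0,0,0,0,0],[0,0,-0.4,0,0,0],[0,0,0,0,0,0],[0,0,0,0,0,0]]' 60; python3 -m creep '[[0,0,0,0,0,0],[0,0,0,0,0,0],[0,0,0,0,0,0],[0,0,0,0,0,0],[0,0,0,0,0,0],[0,0,0,0,0,0],[0,0,0,0,0,0],[0,0,0,0,0,0],[0,0,0,0,0,0],[0,0,0,0,0,0]]' 10 30; python3 go.py .4663 -.377 .083
```

```text
t: 9.38
eef_pos: [0.466, -0.3769, 0.0865]
tool_rot: [0.992, 0.124, 0.0, 0.0]
wrist_force: [-0.2, -0.0, 0.1]
finger_gap: 0.0512
t: 10.22
eef_pos: [0.466, -0.3768, 0.0863]
tool_rot: [0.992, 0.124, 0.0, 0.0]
wrist_force: [0.1, -0.4, 0.6]
finger_gap: 0.0272
t 10.22 pos [ 0.466  -0.3768  0.0863] jaw yaw 14.28 z [ 0. -0. -1.] to go cm [0.02 0.03 0.33] F [ 0.1 -0.4  0.6] gap 0.0272
```

```bash
python3 -m creep '[[0,0,-0.3,0,0,0],[0,0,-0.6,0,0,0],[0,0,-1,0,0,0],[0,0,-1.5,0,0,0],[0,0,-1.6,0,0,0],[0,0,0,0,0,0],[0,0,0,0,0,0]]'; python3 go.py .523 .0035 .28
python3 - <<'E'
from h import *
f=grab("scene");save(f,"c_full.png")
cv2.imwrite("pics/c.png",cv2.resize(f["pixels"][90:220,150:310,::-1],None,fx=4,fy=4,interpolation=cv2.INTER_CUBIC))
E
```

```text
t: 10.8
eef_pos: [0.4663, -0.3771, 0.1374]
tool_rot: [0.992, 0.124, 0.001, 0.001]
wrist_force: [-0.6, 1.3, -2.6]
finger_gap: 0.0274
t 10.8 pos [ 0.4663 -0.3771  0.1374] jaw yaw 14.28 z [ 0.002 -0.001 -1.   ] to go cm [ 14.9  -35.46 -14.3 ] F [-0.6  1.3 -2.6] gap 0.0274
```

View pics/c.png

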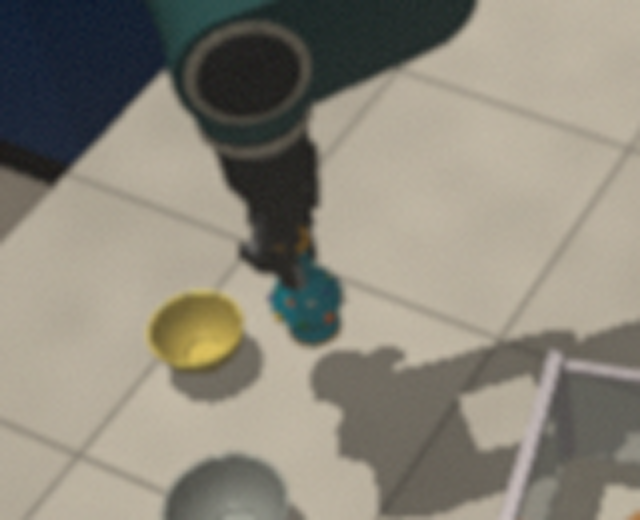

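The vase hangs upright in the jaws at crop (308,305), clear of the yellow bowl, and the wrist force of −2.6 N matches its weight. I'll raise it and carry it over.

```bash
python3 -m creep '[[0,0,-1,0,0,0],[0,0,-2,0,0,0],[0,0,-2,0,0,0],[0,0,-2,0,0,0],[0,0,-2,0,0,0],[0,0,-2,0,0,0],[0,0,-2,0,0,0],[0,0,-1,0,0,0],[0,0,-0.3,0,0,0],[0,0,0,0,0,0]]' ; python3 -m creep '[[0.5,-1.2,0,0,0,0],[0.8,-2,0,0,0,0],[1,-2.4,0,0,0,0],[1,-2.4,0,0,0,0],[1,-2.4,0,0,0,0],[1,-2.4,0,0,0,0],[1,-2.4,0,0,0,0],[1,-2.4,0,0,0,0],[1,-2.4,0,0,0,0],[1,-2.4,0,0,0,0],[1,-2.4,0,0,0,0],[1,-2.4,0,0,0,0]]';  python3 -m creep '[[1,-2.4,0,0,0,0],[1,-2.4,0,0,0,0],[0.8,-1.9,0,0,0,0],[0.5,-1.2,0,0,0,0],[0.3,-0.6,0,0,0,0],[0,0,0,0,0,0],[0,0,0,0,0,0],[0,0,0,0,0,0]]'; python3 go.py .523 .0035 .1
python3 - <<'E'
from h import *
f=grab("scene")
cv2.imwrite("pics/d.png",cv2.resize(f["pixels"][90:270,220:400,::-1],None,fx=3,fy=3,interpolation=cv2.INTER_CUBIC))
E
```

```text
t: 11.68
eef_pos: [0.466, -0.3768, 0.2793]
tool_rot: [0.992, 0.124, 0.0, 0.0]
wrist_force: [0.7, 0.3, -3.1]
finger_gap: 0.027
t: 12.68
eef_pos: [0.5078, -0.0834, 0.2777]
tool_rot: [0.992, 0.124, -0.001, -0.0]
wrist_force: [0.8, -0.3, -2.7]
finger_gap: 0.0266
t: 13.35
eef_pos: [0.5222, 0.0051, 0.2791]
tool_rot: [0.992, 0.124, -0.0, 0.0]
wrist_force: [-0.9, -0.2, -2.0]
finger_gap: 0.0269
t 13.35 pos [0.5222 0.0051 0.2791] jaw yaw 14.24 z [-0. -0. -1.] to go cm [ 0.04  0.17 17.91] F [-0.9 -0.2 -2. ] gap 0.0269
```

View pics/d.png

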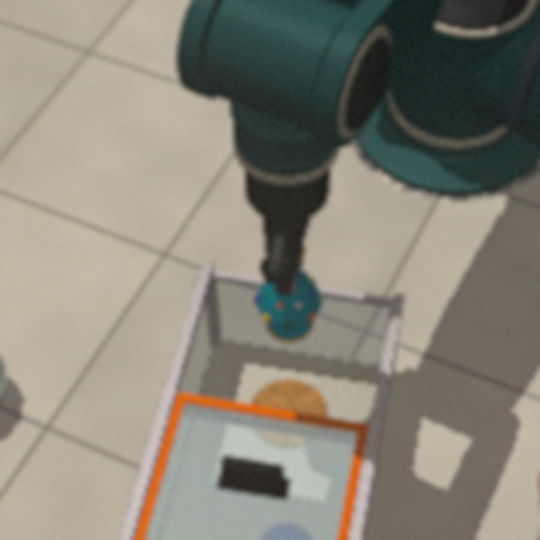

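The vase is upright at crop (288,305), above the opening, with the pad at (288,410) directly below. Next I'll lower it to about 5 mm above the pad, then creep down to contact.

```bash
python3 -m creep '[[0,0.1,1,0,0,0],[0,0,2,0,0,0],[0,0,2,0,0,0],[0,0,2,0,0,0],[0,0,2,0,0,0],[0,0,2,0,0,0],[0,0,2,0,0,0],[0,0,2,0,0,0],[0,0,1.5,0,0,0],[0,0,0.8,0,0,0],[0,0,0.3,0,0,0],[0,0,0,0,0,0]]'; python3 -m creep '[[0,0,0,0,0,0],[0,0,0,0,0,0]]';  python3 go.py .523 .0035 .0983; python3 -m creep '[[0,0,0.1,0,0,0],[0,0,0.1,0,0,0],[0,0,0.1,0,0,0],[0,0,0,0,0,0],[0,0,0,0,0,0]]';  python3 go.py .523 .0035 .0983
```

```text
t: 14.4
eef_pos: [0.5223, 0.0046, 0.1028]
tool_rot: [0.992, 0.124, -0.0, -0.0]
wrist_force: [0.1, -0.7, -2.7]
finger_gap: 0.0266
t: 14.57
eef_pos: [0.523, 0.0048, 0.1044]
tool_rot: [0.992, 0.124, 0.001, 0.0]
wrist_force: [-0.0, -0.8, -1.6]
finger_gap: 0.0267
t 14.57 pos [0.523  0.0048 0.1044] jaw yaw 14.28 z [ 0.002 -0.    -1.   ] to go cm [-0.04  0.13  0.61] F [-0.  -0.8 -1.6] gap 0.0267
t: 14.98
eef_pos: [0.5225, 0.005, 0.1003]
tool_rot: [0.992, 0.124, -0.0, -0.0]
wrist_force: [-0.2, 0.1, -2.2]
finger_gap: 0.0268
t 14.98 pos [0.5225 0.005  0.1003] jaw yaw 14.29 z [-0. -0. -1.] to go cm [0.01 0.16 0.2 ] F [-0.2  0.1 -2.2] gap 0.0268
```

```bash
python3 -m creep '[[0,0,0.1,0,0,0],[0,0,0,0,0,0],[0,0,0,0,0,0]]'; python3 -m creep '[[0,0,0.1,0,0,0],[0,0,0,0,0,0],[0,0,0,0,0,0]]';python3 go.py .523 .0035 .0983
```

```text
t: 15.23
eef_pos: [0.5225, 0.005, 0.0993]
tool_rot: [0.992, 0.124, -0.0, -0.0]
wrist_force: [-0.8, 1.0, -2.2]
finger_gap: 0.027
t: 15.48
eef_pos: [0.5226, 0.005, 0.0984]
tool_rot: [0.992, 0.124, 0.0, 0.0]
wrist_force: [0.6, 0.2, -1.8]
finger_gap: 0.0272
t 15.48 pos [0.5226 0.005  0.0984] jaw yaw 14.28 z [ 0. -0. -1.] to go cm [0.   0.15 0.01] F [ 0.6  0.2 -1.8] gap 0.0272
```

```bash
python3 -m creep '[[0,0,0.1,0,0,0],[0,0,0,0,0,0],[0,0,0,0,0,0]]'; python3 -m creep '[[0,0,0.05,0,0,0],[0,0,0,0,0,0],[0,0,0,0,0,0],[0,0,0,0,0,0]]';python3 go.py .523 .0035 .0983
```

```text
t: 15.73
eef_pos: [0.523, 0.0048, 0.0982]
tool_rot: [0.992, 0.124, 0.001, 0.0]
wrist_force: [-2.1, -1.2, 6.2]
finger_gap: 0.0271
t: 16.07
eef_pos: [0.5232, 0.0048, 0.0982]
tool_rot: [0.992, 0.124, 0.001, 0.0]
wrist_force: [-3.6, -1.0, 10.7]
finger_gap: 0.0272
t 16.07 pos [0.5232 0.0048 0.0982] jaw yaw 14.28 z [ 0.002 -0.    -1.   ] to go cm [-0.05  0.13 -0.01] F [-3.6 -1.  10.7] gap 0.0272
```

```bash
python3 -m creep '[[0,0,-0.1,0,0,0],[0,0,0,0,0,0]]'; python3 -m creep '[[0,0,0,0,0,0],[0,0,0,0,0,0],[0,0,0,0,0,0],[0,0,0,0,0,0],[0,0,0,0,0,0],[0,0,0,0,0,0]]' 85;  python3 -m creep '[[0,0,-0.5,0,0,0],[0,0,-1,0,0,0],[0,0,-1.5,0,0,0],[0,0,-2,0,0,0],[0,0,-2,0,0,0],[0,0,-2,0,0,0],[0,0,-2,0,0,0],[0,0,-2,0,0,0],[0,0,-2,0,0,0],[0,0,-0.5,0,0,0],[0,0,0,0,0,0]]';python3 go.py .6825 .0447 .25
python3 - <<'E'
from h import *
f=grab("scene")
cv2.imwrite("pics/e.png",cv2.resize(f["pixels"][90:290,220:420,::-1],None,fx=3,fy=3,interpolation=cv2.INTER_CUBIC))
E
```

```text
t: 16.23
eef_pos: [0.5228, 0.0049, 0.0983]
tool_rot: [0.992, 0.124, 0.0, 0.0]
wrist_force: [1.2, -0.6, 3.1]
finger_gap: 0.0272
t: 16.73
eef_pos: [0.5225, 0.0049, 0.0977]
tool_rot: [0.992, 0.124, -0.0, -0.0]
wrist_force: [-0.7, -0.2, 0.3]
finger_gap: 0.0728
t: 17.65
eef_pos: [0.523, 0.0049, 0.2551]
tool_rot: [0.992, 0.124, 0.002, 0.0]
wrist_force: [-0.2, 0.5, 0.3]
finger_gap: 0.0728
t 17.65 pos [0.523  0.0049 0.2551] jaw yaw 14.28 z [ 0.003 -0.    -1.   ] to go cm [16.44  0.08  0.56] F [-0.2  0.5  0.3] gap 0.0728
```

View pics/e.png

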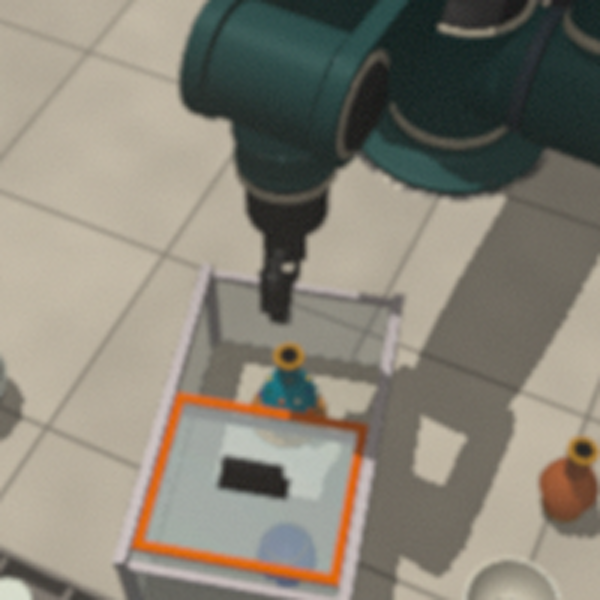

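The vase stands upright on the pad at crop (288,390), with its lip at (288,355). The gripper is clear. Next I'll move to the handle.

```bash
python3 -m creep '[[1,0,0,0,0,0],[2.5,0,0,0,0,0],[2.5,0,0,0,0,0],[2.5,0,0,0,0,0],[2.5,0,0,0,0,0],[2.5,0,0,0,0,0],[2,0,0,0,0,0],[0.9,0,0,0,0,0],[0,0,0,0,0,0],[0,0,0,0,0,0]]' 100; python3 -m creep '[[0,0,1.5,0,0,0],[0,0,2,0,0,0],[0,0,2,0,0,0],[0,0,2,0,0,0],[0,0,0.7,0,0,0],[0,0,0.3,0,0,0],[0,0,0,0,0,0]]'; python3 -m creep '[[0,0,0,0,0,0],[0,0,0,0,0,0],[0,0,0,0,0,0],[0,0,0,0,0,0],[0,0,0,0,0,0],[0,0,0,0,0,0],[0,0,0,0,0,0],[0,0,0,0,0,0],[0,0,0,0,0,0],[0,0,0,0,0,0]]' 0 25; python3 go.py .5251 .0029 .170
```

```text
t: 18.53
eef_pos: [0.6812, 0.0454, 0.2515]
tool_rot: [0.992, 0.124, -0.001, -0.0]
wrist_force: [-1.1, 0.4, 0.5]
finger_gap: 0.0857
t: 19.12
eef_pos: [0.681, 0.0452, 0.1678]
tool_rot: [0.992, 0.124, -0.0, 0.0]
wrist_force: [-0.4, 0.1, 0.3]
finger_gap: 0.0854
t: 19.95
eef_pos: [0.6816, 0.0454, 0.1681]
tool_rot: [0.992, 0.124, 0.0, 0.0]
wrist_force: [0.8, -0.3, 3.7]
finger_gap: 0.0111
t 19.95 pos [0.6816 0.0454 0.1681] jaw yaw 14.28 z [ 0.  0. -1.] to go cm [-16.22   0.26  -0.2 ] F [ 0.8 -0.3  3.7] gap 0.0111
```

```bash
python3 -m creep '[[-0.6,0,0,0,0,0],[-1.4,0,0,0,0,0],[-1.5,0,0,0,0,0],[-1.5,0,0,0,0,0],[-1.5,0,0,0,0,0],[-1.5,0,0,0,0,0],[-1.5,0,0,0,0,0],[-1.5,0,0,0,0,0],[-1.5,0,0,0,0,0],[-1.5,0,0,0,0,0],[-1,0,0,0,0,0],[-0.5,0,0,0,0,0]]'; python3 -m creep '[[0,0,0,0,0,0],[0,0,0,0,0,0]]'; python3 go.py .5251 .0029 .170;  python3 -m creep '[[-0.2,0,0,0,0,0],[-0.2,0,0,0,0,0],[-0.1,0,0,0,0,0],[0,0,0,0,0,0],[0,0,0,0,0,0]]'; python3 go.py .5251 .0029 .170
```

```text
t: 20.95
eef_pos: [0.5304, 0.0068, 0.1681]
tool_rot: [0.992, 0.124, 0.0, 0.0]
wrist_force: [2.4, -0.3, 3.7]
finger_gap: 0.0117
t: 21.12
eef_pos: [0.5313, 0.0071, 0.168]
tool_rot: [0.992, 0.124, 0.0, 0.0]
wrist_force: [-1.8, -1.3, 6.8]
finger_gap: 0.0113
t 21.12 pos [0.5313 0.0071 0.168 ] jaw yaw 14.27 z [ 0. -0. -1.] to go cm [-0.71  0.25 -0.2 ] F [-1.8 -1.3  6.8] gap 0.0113
t: 21.53
eef_pos: [0.5271, 0.006, 0.168]
tool_rot: [0.992, 0.124, 0.0, 0.0]
wrist_force: [-0.5, -1.6, 7.7]
finger_gap: 0.0115
t 21.53 pos [0.5271 0.006  0.168 ] jaw yaw 14.29 z [ 0. -0. -1.] to go cm [-0.27  0.25 -0.2 ] F [-0.5 -1.6  7.7] gap 0.0115
```

```bash
for i in 1 2 ; do python3 -m creep '[[-0.1,0,0,0,0,0],[-0.1,0,0,0,0,0],[0,0,0,0,0,0],[0,0,0,0,0,0]]' >/dev/null; python3 go.py .5251 .0029 .170; done;  python3 -m creep '[[-0.1,0,0,0,0,0],[0,0,0,0,0,0],[0,0,0,0,0,0]]' >/dev/null; python3 go.py .5251 .0029 .170
```

```text
t 21.87 pos [0.5252 0.0055 0.1681] jaw yaw 14.29 z [ 0. -0. -1.] to go cm [-0.08  0.25 -0.19] F [-0.3 -1.   6.1] gap 0.0116
t 22.2 pos [0.5236 0.0051 0.1681] jaw yaw 14.29 z [ 0.001  0.    -1.   ] to go cm [ 0.09  0.25 -0.19] F [ 5.9 -1.3  4.1] gap 0.0117
t 22.45 pos [0.5235 0.0051 0.1681] jaw yaw 14.3 z [ 0.004  0.001 -1.   ] to go cm [ 0.1   0.25 -0.19] F [18.1  1.9  0.2] gap 0.0117
```

```bash
python3 -m creep '[[0,0,0,0,0,0],[0,0,0,0,0,0],[0,0,0,0,0,0],[0,0,0,0,0,0],[0,0,0,0,0,0],[0,0,0,0,0,0]]' 100; python3 -m creep '[[0,0,-1,0,0,0],[0,0,-2,0,0,0],[0,0,-2,0,0,0],[0,0,-2,0,0,0],[0,-3,-2,0,0,0],[0,-4,0,0,0,0],[0,-4,0,0,0,0],[0,-4,0,0,0,0],[0,-4,0,0,0,0],[0,-4,0,0,0,0],[0,-4,0,0,0,0],[0,-4,0,0,0,0]]'; python3 -m creep '[[0,-3.5,0,0,0,0],[0,-2,0,0,0,0],[0,0,0,0,0,0],[0,0,0,0,0,0],[0,0,0,0,0,0]]'
python3 - <<'E' | grep -v -e obj -e "  z"
from h import *
from m import meas
g=[]
for n in("top","scene"):
    f=grab(n); meas(f,n); g.append(f); P=cloud(f); hsv=cv2.cvtColor(f["pixels"],cv2.COLOR_RGB2HSV)
    m=(hsv[...,0]>85)&(hsv[...,0]<105)&(hsv[...,1]>60)&(abs(P[...,0]-.52)<.1)&(abs(P[...,1])<.08); q=P[m]; print(n,"teal in case",m.sum(),q.mean(0).round(4) if m.any() else "")
    hh=P[(hsv[...,2]<60)&(abs(P[...,0]-.52)<.08)&(abs(P[...,1])<.08)&(P[...,2]>.175)&(P[...,2]<.2)]; print(n,"fin top",len(hh),hh.mean(0).round(4))
cv2.imwrite("pics/f.png",cv2.resize(np.hstack([g[0]["pixels"][80:260,200:400,::-1],g[1]["pixels"][150:330,220:420,::-1]]),None,fx=2,fy=2))
E
python3 - <<'E'
from h import *
f=grab("top");d0=np.load("top0.npz");D=cv2.absdiff(f["pixels"],d0["pixels"]).max(2);D[:,250:]=0;print(manip.observe()["t"])
E
```

```text
t: 22.95
eef_pos: [0.5215, 0.0047, 0.1677]
tool_rot: [0.992, 0.124, -0.0, -0.0]
wrist_force: [0.0, 0.8, -0.1]
finger_gap: 0.0826
t: 23.95
eef_pos: [0.4441, 0.307, 0.259]
tool_rot: [0.992, 0.124, 0.001, -0.0]
wrist_force: [1.5, 0.1, 1.0]
finger_gap: 0.0856
t: 24.37
eef_pos: [0.4317, 0.3581, 0.2583]
tool_rot: [0.992, 0.124, 0.0, 0.0]
wrist_force: [-0.0, -0.0, 0.3]
finger_gap: 0.0852
top orange n 512 Z 0.1492 rect ((0.5252102613449097, 0.00506214052438736), (0.17191064357757568, 0.19543389976024628), 14.36643123626709)
 box [[0.41769999265670776, 0.07840000092983246], [0.46619999408721924, -0.11089999973773956], [0.6327000260353088, -0.06830000132322311], [0.5842000246047974, 0.12110000103712082]]
 dark [300 189  23  12 157] ctr [311.  194.4] top pts 80 [0.5237 0.0043 0.1876] ray [0.5186 0.0048 0.1885]
 dark [203 260  13  10  76] ctr [208.3 265.7] top pts 76 [0.3067 0.1939 0.5581] ray [0.3171 0.2809 0.1885]
 rails n 3236 ((0.6124164462089539, 0.026395022869110107), (0.35975751280784607, 0.2264927476644516), 14.299659729003906) [[0.4099999964237213, 0.09200000017881393], [0.4659999907016754, -0.12800000607967377], [0.8149999976158142, -0.039000000804662704], [0.7590000033378601, 0.1809999942779541]]
24.4667m.py:24: RuntimeWarning: Mean of empty slice.
  v,u=np.where(m>0); print(" teal n",len(u),"px",u.mean().round(1),v.mean().round(1),"pts",P[m>0].mean(0).round(4),"zmax",P[m>0][:,2].max().round(3))
  ret = ret.dtype.type(ret / rcount)
  ret = um.true_divide(
Traceback (most recent call last):
  File "m.py", line 24, in meas
    v,u=np.where(m>0); print(" teal n",len(u),"px",u.mean().round(1),v.mean().round(1),"pts",P[m>0].mean(0).round(4),"zmax",P[m>0][:,2].max().round(3))
                                                                                                                            ~~~~~~~~~~~~~~~^^
ValueError: zero-size array to reduction operation maximum which has no identity
```

Run:
```python
from h import *
g=[grab(n) for n in("top","scene")]
for f,n in zip(g,("top","scene")):
    hsv=cv2.cvtColor(f["pixels"],cv2.COLOR_RGB2HSV)
    for z in(.012,.052,.132): print(n,z,proj(f,[.5228,.005,z]).round(0))
    # other objects: centre of each clump now vs start
    d=dict(np.load(n+"0.npz")); 
    for nm,x,y in(("steel",.663,-.342),("white",.663,.26),("yellow",.512,-.481),("copper",.52,.265),("sprayer",.57,.41),("brush",.4,.29)):
        r=[]
        for q in(d,f):
            P=cloud(q);m=(np.hypot(P[...,0]-x,P[...,1]-y)<.075)&(P[...,2]>.01)&(P[...,2]<.18);r.append(np.median(P[m],0) if m.any() else np.zeros(3))
        print(" ",nm,((r[1]-r[0])*1000).round(1))
cv2.imwrite("pics/f.png",cv2.resize(np.hstack([g[0]["pixels"][80:260,200:400,::-1],g[1]["pixels"][150:330,220:420,::-1]]),None,fx=2,fy=2))
```

```text
top 0.012 [311. 204.]
top 0.052 [311. 201.]
top 0.132 [311. 197.]
  steel [-1.2  0.  -0.6]
  white [ 0.4 -0.8  0.4]
  yellow [-2.3  0.5 -0.3]
  copper [ 0.1  0.  -1.4]
  sprayer [  72.1 -105.7  -60.2]
  brush [ 74.3 -32.4  25.6]
scene 0.012 [316. 228.]
scene 0.052 [316. 222.]
scene 0.132 [316. 209.]
  steel [0.8 0.4 0. ]
  white [ 1.3  0.4 -0.8]
  yellow [ 1.  -0.8 -0.1]
  copper [-0.4 -0.2 -0.2]
  sprayer [-0.3 -0.1  0.4]
  brush [0.7 0.5 1.1]
```

View pics/f.png

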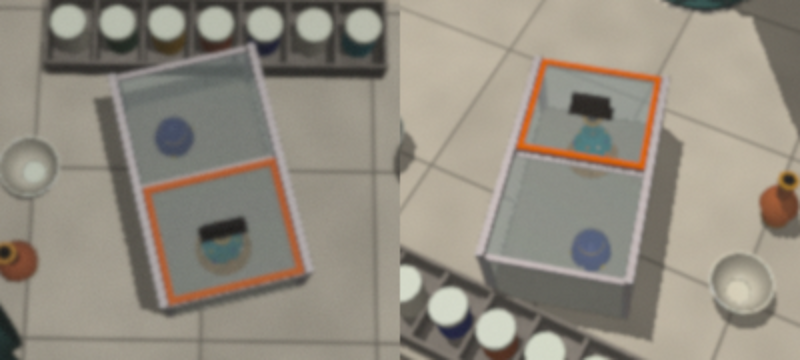

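The door is shut, and its orange border fills the near half of the case. The vase stands centred on the pad, at crop (224,246) in the top view and (592,140) in the scene view. The sprayer and brush "shifts" in the top view come from the arm blocking the camera, since the scene view shows under 2 mm. I'm handing in.

```bash
python3 -c "
from workcell import manip
print(manip.finish_job(), manip.observe()['t'])"
```

```text
the job is handed in; nothing more can be done
the job is handed in; nothing more can be done
```

The turquoise vase is standing on the cork pad inside the case and the roof door is shut again. I handed the job in at about 24.6 s of the 66 s allowed; the hand-in gives no verdict.

**What I did:** I gripped the handle fin and slid the door from about 48 mm ajar to about 163 mm open. I lifted the vase by its neck, set it down until the wrist force showed contact, and released it. Then I slid the door back until it met its stop at about 18 N, released it and moved the arm clear.

**Last checks:**
- **Vase:** the pictures through the closed door show it upright on the pad. The release point is about 1 mm from the pad centre measured in the top view, and about 3 mm from the position worked out from the case.
- **Door:** its measured centre is 90 mm from the case centre towards the robot, which agrees with fully shut (about 89 mm) within the camera error.
- **Other things on the bench:** the bowls, copper vase, sprayer and brush moved less than 2 mm in the scene view. The jar was checked only by eye.

**What disagreed:**
- The jaws closed to 27 mm on a neck given as 24 mm. I opened, went up 4 mm and gripped again with the same reading, but the hold was firm.
- The first grip showed a 6.6 N upward force, which was gone after regripping.
- In the top view the sprayer and brush seemed to have shifted by 70 mm or more. I put this down to the arm being in the way in one of the two pictures compared.

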